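# Hold a spring-tipped probe square on the marked spot of a tilted sample

### The job

Pull the surface probe up out of its upright holder and set its sprung tip on the middle of the marked ring on the tilted copper sample plate, with the probe square to the sloping plate. Press gently until the sprung tip is about half way in, and finish while still holding the probe there; do not put it down or let go, do not push hard or shift the sloping plate, and leave the brass weight, the eyepiece and the wooden block where they are.

Things in the scene. Friction and masses are not known exactly. Their poses are not given: they have to be found in the camera images.
- probe: Loose round probe, 157 mm long, about 100 to 160 g, standing tip down in the holder (slack: may lean up to 3 degrees). Origin on its axis at the underside of its black collar; z along its axis away from the tip. Collar 38 mm diameter, z 0 to 8 mm; above it the grey round grip, 24 mm diameter, z 8 to 78 mm, with a 19 mm cap to z 82; below the collar a 24 mm steel barrel to z -44 narrowing to z -52, then the thin sprung tip. Round: any grip yaw will do.
- probe_tip (a joint): How far the sprung tip is pushed into the probe, m: 0 fully out, 0.012 fully in. Light spring: about 1 N to start moving, 350 N/m more, so about 3.2 N half way (0.006) and 5.3 N fully in, beyond which it is rigid.
- tip_end (a point): The outermost point of the probe's sprung tip (8 mm diameter pin, round end). With the tip fully out it lies on the probe's axis 75 mm below the collar's underside; z along the probe's axis away from the tip.
- holder: Fixed upright holder: a steel tube, outside diameter 38 mm, bore 28 mm, standing on a 90 x 90 x 12 mm wooden foot; rim 95 mm above the table. The probe's collar rests on the rim. Origin at the centre of the underside of the foot, z up. Its left or right place and position vary.
- stage: Fixed green base of the tilting stage, 150 x 124 x 20 mm, origin at the centre of its underside, z up; the hinge of the sloping plate runs along its y axis, at x = -60 mm, z = 36 mm, and the plate rises towards +x. Two thin steel uprights, 87 mm high, stand beside the plate at x = 55 mm, y = +-60 mm. Its place and yaw vary.
- slope (a joint): Tilt of the sloping plate, rad, 0 = level, 0.2 to 0.45 at the start; the hinge is stiff and stays as set under a light push.
- mark (a point): Centre of the black ring (18 mm diameter, with four short strokes outside it) on the top face of the copper 90 x 70 mm sample plate fixed on the 130 x 108 mm aluminium sloping plate; z is the outward normal of that face, x points up the slope. It lies 68 mm up the slope from the hinge line, 8 mm to +y of the middle and 14 mm above the hinge line measured along the normal.
- weight: Bystander: brass weight with a small knob, 38 mm diameter, 44 mm high, origin under its centre. Leave it alone.
- eyepiece: Bystander: upright black and steel eyepiece, 32 mm diameter, 58 mm high, origin under its centre. Leave it alone.
- wood_block: Bystander: plain wooden block 60 x 35 x 30 mm, origin under its centre. Leave it alone.
There are look-alikes about, which are no part of the job. Of the things that look like the holder, take the one that is farthest to the robot's left at the start.

How it is judged:
By the outcome, as a careful person would: the job done as asked, in the order asked, and still so for the second after the job is handed in, while the arm keeps its last pose, push and grip.
It also fails if it takes over 38 s, if anything falls off the work surface, if the arm or the gripper's body presses on something with over 40 N, if the wrist force passes 120 N, or if a joint passes its speed limit or range.

### The arm

A 7-joint arm with a two-finger parallel gripper is mounted at the origin on the work surface. World frame = base frame: x ahead of the robot, y to its left, z up, the work surface at z = 0. Lengths are in m, angles in rad, forces in N, time in s.
With the tool pointing down it reaches from about 0.35 to 0.9 m from the base axis. Payload 8.1 kg.
Tool frame: the origin (TCP) lies on the centre line of the jaws, within the pads' length; the fingertips stand 14 mm ahead of it and the grasp point (between the pads) lies 5 mm behind it (arm.tip_reach is the distance from the TCP to the fingertips, in m); z points along the fingers, y is the direction in which the jaws open and shut (so a half turn about z gives the same grasp; the last joint's range is limited). The gripper opens to 92 mm and grips with 3 to 60 N. Pads are 19 mm wide; open, the fingers measure 130 mm over their backs; the gripper's body (75 mm by 190 mm) begins 47 mm behind the grasp point.
Start: joints at [1.212, 0.434, 0.025, 1.573, -0.012, 1.134, -0.075], TCP at [0.158, -0.605, 0.241] pointing down, gripper open.
Joint ranges: [-2.62, 2.62], [-0.44, 2.09], [-1.27, 1.32], [0.08, 2.57], [-1.32, 4.46], [0.12, 2], [-2.74, 2.74]. Speed limits (rad/s): [2.22, 2.22, 3.01, 3.01, 3.14, 3.14, 3.14].

### API

Orientations are given as a rotation vector (axis times angle).
In Python, from cell import sensors, vision, arm, nets gives the robot as it stands.
- The arm moves only by the shell command python3 -m handwheel 'ROWS' [FORCE]. ROWS is JSON, a list of rows, each an object of numbers: "tx", "ty", "tz": the shift along the tool's x, y, z in cm; "wx", "wy", "wz": the turn, a rotation vector about the tool's x, y, z in degrees; "claw": the opening, from 0 (shut) to 1 (fully open). A call has 1 to 12 rows; each row is the pose to reach, as a shift and turn from the pose commanded when the call began, along the tool's axes at that moment; what a row does not reach only later rows make up. A row lasts 1/12 s, in which the tool goes at most 41.7 mm and 7.16 degrees, less where a joint would pass 70% of its speed; a pose out of reach is approached as far as the arm can. A call with a gripper value outside its range is refused whole. The fingers move at their own pace and stop on an object; FORCE is the grip in N (left out, the last holds). Time passes only in rows, so rows that repeat a pose let the fingers close. It gives the time, the measured TCP pose, the force and the opening at its end, in the units of the state.
- sensors.observe(): the state, without advancing time (a new reading comes with each control period).
- vision.get_image(name): name is "scene" or "top" or "wrist"; returns (picture, depth): 400x640x3 uint8, blue, green, red; 400x640 float32, m along the optical axis (not along the pixel's ray), 0 where there is no reading.
- vision.camera_model(name): a dict with "K" (3x3 intrinsics, pixels), "xyz" and "attitude" of the camera in the world; the wrist camera has in their place "hand_eye" (4x4, takes a point from camera to tool coordinates, whose origin is the TCP and whose axes are the flange's). Camera axes: x right, y down, z forward; pixel columns grow to the right and rows downward; lengths in m; the calibration is good to about 2 mm. A picture is of the moment at which its call begins: read the wrist's pose just before it. camera_model takes no time and is no camera call.
- arm.sign_off(): hands the job in, once; it reports no verdict.
Trained networks look in the newest picture that a camera, given by its name, has taken for a name from the list of things; names that differ only in an ending like _2 or _b are one class to them, and where a whole thing is asked for, a point or a joint stands for the part that bears it (a point fixed in the world has none). Each returns a list of dicts, best first, with "score" (0 to 1); they miss things now and then, are a little off and sometimes report something else, mostly with a low value. They report only what shows in the picture. A call takes as long as a camera call. They do not tell look-alikes from the thing itself.
- nets.cut_out(label, camera): "region" (400x640 bool, what is visible of it) and "uv" ([column, row] in pixels, amid what is visible of it).
The state is a dict: "clock": time; "joints": joint angles; "dq": joint speeds; "joint_efforts": joint torques, N m; "position": TCP position; "ee_rot": TCP orientation; "force": force on the tool from outside, world axes, zero at the start; "ft_torque": the same for the moment, N m; "width": opening from 0.0 (shut) to 1.0 (fully open).
Only numpy, scipy, OpenCV 4.12 (cv2) and the standard library are available. Lean on these libraries where they do the work, as an engineer would, in place of code of your own. Each camera call takes 0.05 s, during which the arm holds its last target.

## Working session

There is one attempt and no reset: what is moved stays moved. The work goes in short steps, Python scripts to look and compute and a shell command to move; the robot and the scene stay as the last step left them, time stands still between calls to the robot, and variables do not carry over. Pictures are saved under pics/ and viewed, and the job is handed in when it is done.

```bash
ls; mkdir -p pics
python3 - <<'E'
from cell import sensors,vision,arm,nets
import cv2
print(sensors.observe(), arm.tip_reach)
for n in ["scene","top","wrist"]:
    im,d=vision.get_image(n); cv2.imwrite(f"pics/{n}0.png",im)
    print(n,vision.camera_model(n))
E
```

```text
pics
{'clock': 0.0, 'joints': array([ 1.21239088,  0.43520763,  0.02494974,  1.57409743, -0.01160206,
        1.13399972, -0.07506742]), 'dq': array([-0.0003029 ,  0.00190399, -0.00012138, -0.00065183,  0.00151509,
        0.00065996, -0.00060652]), 'joint_efforts': array([ 3.78420882e-04, -6.67867184e+01,  9.84503813e-01, -3.14473701e+01,
       -6.08124468e-02,  4.27377212e-02,  1.89409498e-04]), 'position': array([ 0.15797586, -0.60419693,  0.2399541 ]), 'ee_rot': array([-3.11441429e+00, -4.00501605e-01,  5.15770388e-04]), 'force': array([ 0.05312778,  0.35615359, -1.15358011]), 'ft_torque': array([ 0.04717802, -0.06587518,  0.04053336]), 'width': 1.001039891341769} 0.014
scene {'K': array([[422.4836862 ,   0.        , 322.68654958],
       [  0.        , 422.4836862 , 195.31729164],
       [  0.        ,   0.        ,   1.        ]]), 'xyz': array([1.05678046, 0.01030872, 0.8403577 ]), 'attitude': array([-1.95727523, -1.88350618,  0.51996587])}
top {'K': array([[517.21952924,   0.        , 325.85684219],
       [  0.        , 517.21952924, 211.9246103 ],
       [  0.        ,   0.        ,   1.        ]]), 'xyz': array([0.44728847, 0.01169448, 1.18415352]), 'attitude': array([-2.15654479,  2.13959253, -0.11865989])}
wrist {'K': array([[325.59672011,   0.        , 322.12608771],
       [  0.        , 325.59672011, 200.82199955],
       [  0.        ,   0.        ,   1.        ]]), 'hand_eye': array([[ 1.01879710e-03, -9.52966746e-01, -3.03073165e-01,
         8.21873276e-02],
       [ 9.99999370e-01,  1.11389062e-03, -1.40904148e-04,
        -6.06691802e-05],
       [ 4.71867325e-04, -3.03072830e-01,  9.52967280e-01,
        -1.43299714e-01],
       [ 0.00000000e+00,  0.00000000e+00,  0.00000000e+00,
         1.00000000e+00]])}
```

View pics/scene0.png

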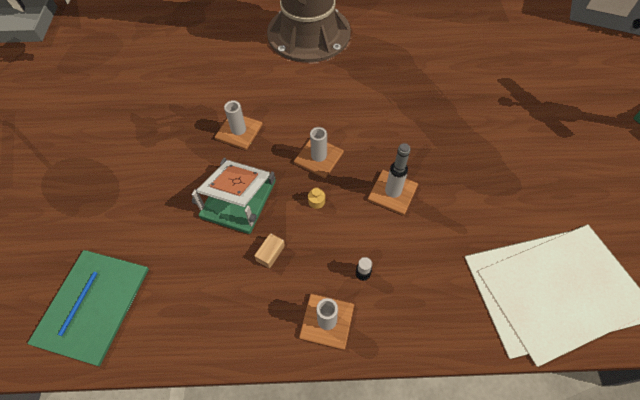

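View pics/top0.png

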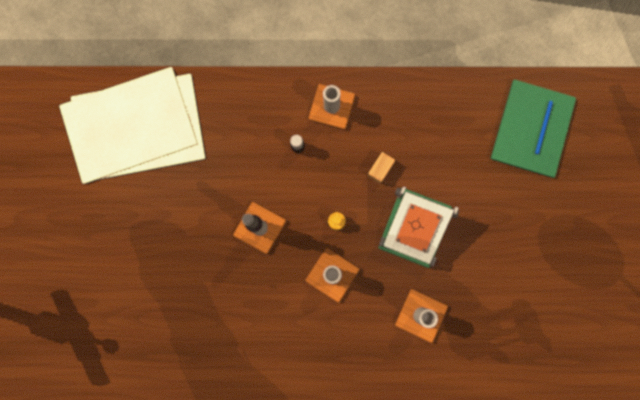

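The scene picture (right = robot's left) shows the probe at (400,170), standing in the leftmost holder. The stage is at (237,190), with other empty holders around. In the top picture the probe is at (255,222) and the ring at (416,225).

```bash
cat > h.py <<'E'
import numpy as np, cv2
from scipy.spatial.transform import Rotation as R
from cell import sensors,vision,arm,nets
def pose(n,s=None):
    m=vision.camera_model(n); K=m["K"]
    if "xyz" in m: T=np.eye(4); T[:3,:3]=R.from_rotvec(m["attitude"]).as_matrix(); T[:3,3]=m["xyz"]
    else:
        s=s or sensors.observe(); W=np.eye(4); W[:3,:3]=R.from_rotvec(s["ee_rot"]).as_matrix(); W[:3,3]=s["position"]; T=W@m["hand_eye"]
    return K,T
def cloud(d,K,T):
    v,u=np.mgrid[:d.shape[0],:d.shape[1]]
    p=np.stack([(u-K[0,2])/K[0,0]*d,(v-K[1,2])/K[1,1]*d,d],-1)
    w=p@T[:3,:3].T+T[:3,3]; w[d<=0]=np.nan
    return w
def proj(P,K,T):
    c=(np.atleast_2d(P)-T[:3,3])@T[:3,:3]; return (c@K.T)[:,:2]/c[:,2:]
def plane(P,it=5):
    P=P[np.isfinite(P).all(1)]
    for _ in range(it):
        c=P.mean(0); n=np.linalg.svd(P-c,full_matrices=False)[2][2]; n*=np.sign(n[2])
        r=(P-c)@n; P=P[abs(r)<max(2.5*1.48*np.median(abs(r)),5e-4)]
    return c,n,len(P),r.std()
E
python3 - <<'E'
from h import *
np.set_printoptions(precision=4,suppress=True)
for n in ["scene","top"]:
    im,d=vision.get_image(n); K,T=pose(n); w=cloud(d,K,T)
    for l in ["probe","holder","mark","stage"]:
        for r in nets.cut_out(l,n)[:5]:
            P=w[r["region"]]; P=P[np.isfinite(P).all(1)]
            print(n,l,round(r["score"],2),r["uv"],len(P),np.median(P,0),P.min(0),P.max(0))
    hsv=cv2.cvtColor(im,cv2.COLOR_BGR2HSV)
    # copper near the mark
    uv=(237,181) if n=="scene" else (418,227)
    m=np.zeros(d.shape,bool); m[uv[1]-12:uv[1]+12,uv[0]-12:uv[0]+12]=1
    c,nn,k,s=plane(w[m]); print("plane",c,nn,np.degrees(np.arccos(nn[2])),k,s)
    big=cv2.resize(im[uv[1]-40:uv[1]+40,uv[0]-50:uv[0]+50],None,fx=6,fy=6,interpolation=cv2.INTER_CUBIC); cv2.imwrite(f"pics/{n}_mark.png",big)
    P=w.reshape(-1,3); P=P[np.isfinite(P).all(1)]
    # probe grip slices
    g=(P[:,2]>.1)&(P[:,2]<.185)&(np.hypot(P[:,0]-.42,P[:,1]-.16)<.06)
    Q=P[g]
    for a,b in [(.1,.112),(.112,.13),(.13,.15),(.15,.17),(.17,.185)]:
        q=Q[(Q[:,2]>a)&(Q[:,2]<b)]
        if len(q): print(n,a,b,len(q),q.mean(0),q.min(0),q.max(0))
E
```

```text
scene probe 0.88 [404.5, 162.1] 464 [0.5717 0.1806 0.1334] [ 0.4204  0.1644 -0.0025] [0.5828 0.2375 0.1795]
scene holder 0.88 [237.2, 127.9] 1289 [ 0.3822 -0.178   0.0129] [ 0.2613 -0.2377 -0.0026] [ 0.4287 -0.1261  0.0976]
scene holder 0.71 [316.4, 152.9] 1366 [0.4707 0.0166 0.0127] [ 0.3953 -0.0406 -0.0048] [0.5176 0.0738 0.0972]
scene holder 0.64 [329.9, 324.4] 2133 [0.8604 0.0192 0.0123] [ 0.797  -0.0341  0.0034] [0.9045 0.0712 0.0978]
scene holder 0.61 [391.5, 191.2] 1354 [0.5782 0.175  0.0123] [ 0.4977  0.1247 -0.0035] [0.6224 0.2365 0.0957]
scene mark 0.89 [238.2, 183.6] 1878 [ 0.5701 -0.1667  0.0774] [ 0.4869 -0.2391  0.0388] [ 0.6329 -0.0992  0.0965]
scene stage 0.75 [235.8, 195.5] 3925 [ 0.5909 -0.1684  0.0471] [ 0.4494 -0.2665 -0.0043] [ 0.6561 -0.0878  0.0965]
plane [ 0.56   -0.1632  0.0746] [-0.3832  0.1461  0.912 ] 24.213505303111905 528 0.0009445192025542201
top probe 0.83 [251.9, 221.5] 263 [0.5574 0.1794 0.146 ] [0.5437 0.1681 0.0987] [0.5797 0.2007 0.1811]
top probe 0.6 [381.6, 166.9] 387 [ 0.6992 -0.0908  0.0296] [ 0.6672 -0.1184  0.0007] [ 0.7313 -0.0677  0.0365]

[... 168 characters left out ...]
 0.7967 -0.0273 -0.0028] [0.9021 0.0735 0.0991]
top holder 0.8 [263.0, 228.2] 1264 [0.5541 0.1737 0.0124] [ 0.5041  0.1252 -0.0048] [0.6221 0.2433 0.105 ]
top holder 0.62 [424.3, 314.3] 1691 [ 0.3692 -0.1779  0.0128] [ 0.3109 -0.24   -0.0032] [ 0.4243 -0.1237  0.0996]
top mark 0.57 [419.0, 222.0] 3017 [ 0.5593 -0.1671  0.0724] [ 0.4838 -0.2537 -0.0048] [ 0.6427 -0.0971  0.0984]
top mark 0.3 [262.1, 227.7] 1189 [0.5526 0.1745 0.0125] [ 0.5064  0.1252 -0.0034] [0.6166 0.2411 0.0912]
top stage 0.96 [415.9, 224.7] 3775 [ 0.5603 -0.1624  0.0662] [ 0.4775 -0.2688 -0.0043] [ 0.6578 -0.0865  0.0984]
plane [ 0.5585 -0.1663  0.0752] [-0.3852  0.1437  0.9116] 24.278495940697255 574 0.002027245682896134
```

```bash
python3 - <<'E'
import cv2,numpy as np
a=cv2.imread("pics/scene_mark.png");b=cv2.imread("pics/top_mark.png")
cv2.imwrite("pics/marks.png",cv2.resize(np.vstack([a,b]),(500,800*500//1000*2//2*1)) if 0 else cv2.resize(np.hstack([a,b]),(800,320)))
E
python3 - <<'E'
from h import *
from scipy.optimize import least_squares
np.set_printoptions(precision=4,suppress=True)
A=[]
for n in ["scene","top"]:
    im,d=vision.get_image(n); K,T=pose(n); w=cloud(d,K,T).reshape(-1,3); w=w[np.isfinite(w).all(1)]
    g=(w[:,2]>.02)&(w[:,2]<.2)&(np.hypot(w[:,0]-.563,w[:,1]-.181)<.05); Q=w[g]; A.append(Q)
    def f(p,Q,lo,hi,r):
        q=Q[(Q[:,2]>lo)&(Q[:,2]<hi)]
        return np.hypot(q[:,0]-p[0]-p[2]*(q[:,2]-.14),q[:,1]-p[1]-p[3]*(q[:,2]-.14))-r
    for lo,hi,r in [(.108,.17,.012),(.02,.088,.019)]:
        s=least_squares(f,[.563,.181,0,0],args=(Q,lo,hi,r),loss="soft_l1",f_scale=.002)
        print(n,lo,len(s.fun),s.x,np.degrees(s.x[2:]),abs(s.fun).mean(), Q[:,2].max())
E
```

```text
scene 0.108 215 [ 0.5626  0.183  -0.005   0.0033] [-0.2844  0.1886] 0.0005733846573739651 0.18010201216681598
scene 0.02 286 [0.5628 0.1836 0.0021 0.0042] [0.118  0.2399] 0.0005281741116399822 0.18010201216681598
top 0.108 67 [ 0.562   0.1847 -0.0016 -0.0022] [-0.0931 -0.1264] 0.00039305595185049654 0.1811047859461905
top 0.02 83 [ 0.5621  0.1846  0.0021 -0.0042] [ 0.1222 -0.2412] 0.00023789162743258202 0.1811047859461905
```

View pics/marks.png

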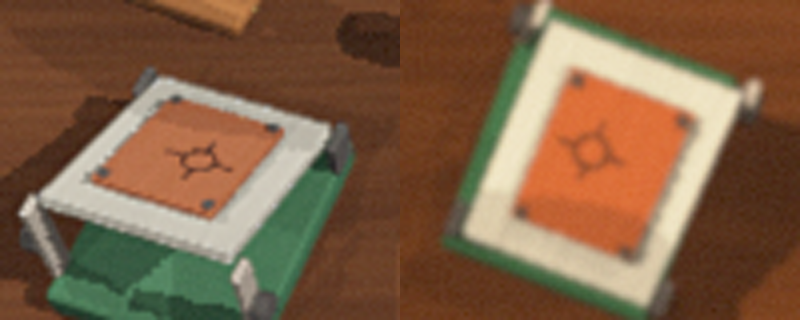

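```bash
cat >> h.py <<'E'
def toolR(zdir,yaw):
    """tool z along zdir, tool y projected near azimuth yaw (deg)"""
    z=np.array(zdir,float); z/=np.linalg.norm(z); y=np.array([np.cos(np.radians(yaw)),np.sin(np.radians(yaw)),0]); y-=z*(y@z); y/=np.linalg.norm(y)
    return np.column_stack([np.cross(y,z),y,z])
def goto(p,Rt,s=None):
    s=s or sensors.observe(); R0=R.from_rotvec(s["ee_rot"]).as_matrix()
    t=R0.T@(np.array(p)-s["position"])*100; w=np.degrees(R.from_matrix(R0.T@Rt).as_rotvec())
    print("t cm",np.round(t,2),"w deg",np.round(w,2)," pos",np.round(s["position"],4),"F",np.round(s["force"],2),"w",round(s["width"],3),"clk",s["clock"],"j",np.round(s["joints"],2))
E
python3 - <<'E'
from h import *
np.set_printoptions(precision=4,suppress=True)
c=np.array([.5592,-.1648,.0749]);n=np.array([-.3842,.145,.912]);n/=np.linalg.norm(n)
for cam,uv in [("scene",(237,180.5)),("top",(415.2,225.2))]:
    K,T=pose(cam); r=T[:3,:3]@np.linalg.solve(K,[*uv,1]); o=T[:3,3]; print(o+r*((c-o)@n)/(r@n))
goto([.54,-.16,.27],toolR([0,0,-1],-16))
E
```

```text
[ 0.5629 -0.1609  0.0758]
[ 0.5613 -0.1615  0.0752]
t cm [ 48.19 -33.36  -2.93] w deg [  0.     0.   -59.35]  pos [ 0.1581 -0.6047  0.2408] F [-0.73  0.73 -0.29] w 1.0 clk 0.75 j [ 1.21  0.43  0.03  1.57 -0.01  1.13 -0.08]
```

```bash
python3 -m handwheel '[{"tx":4,"ty":-2.8,"tz":-3,"wz":-7},{"tx":8,"ty":-5.6,"tz":-3,"wz":-13},{"tx":11.2,"ty":-7.8,"tz":-3,"wz":-18},{"tx":14.4,"ty":-10,"tz":-3,"wz":-23},{"tx":17.6,"ty":-12.2,"tz":-3,"wz":-28},{"tx":20.8,"ty":-14.4,"tz":-3,"wz":-32},{"tx":24,"ty":-16.6,"tz":-3,"wz":-36},{"tx":27.2,"ty":-18.8,"tz":-3,"wz":-40},{"tx":30.4,"ty":-21,"tz":-3,"wz":-44},{"tx":33.6,"ty":-23.2,"tz":-3,"wz":-48},{"tx":36.8,"ty":-25.4,"tz":-3,"wz":-52},{"tx":40,"ty":-27.6,"tz":-3,"wz":-56}]'
python3 - <<'E'
from h import *
goto([.54,-.16,.27],toolR([0,0,-1],-16))
E
```

```text
t cm [ 48.19 -33.36  -2.93] w deg [  0.     0.   -59.35]  pos [ 0.1581 -0.6047  0.2408] F [-0.73  0.73 -0.29] w 1.0 clk 0.75 j [ 1.21  0.43  0.03  1.57 -0.01  1.13 -0.08]invalid input
```

```bash
python3 -m handwheel '[{"tx":4,"ty":-2.8,"tz":-3,"wx":0,"wy":0,"wz":-7,"claw":1},{"tx":8,"ty":-5.6,"tz":-3,"wx":0,"wy":0,"wz":-13,"claw":1}]'; python3 -m handwheel --help
```

```text
clock: 0.92
position: [0.2059, -0.548, 0.2695]
ee_rot: [3.048, 0.75, -0.002]
force: [2.2, -1.2, 0.4]
width: 0.999invalid input: not JSON, or not a number
```

Run:
```python
from h import *
goto([.54,-.16,.27],toolR([0,0,-1],-16))
```

```text
t cm [ 47.59 -18.89  -0.18] w deg [  0.07   0.16 -46.37]  pos [ 0.2059 -0.548   0.2695] F [ 2.2  -1.2   0.39] w 0.999 clk 0.9167 j [ 1.15  0.35 -0.04  1.63  0.02  1.16  0.01]
```

```bash
python3 -m handwheel '[{"tx":3.8,"ty":-1.5,"tz":0,"wx":0,"wy":0,"wz":-4,"claw":1},{"tx":7.6,"ty":-3,"tz":0,"wx":0,"wy":0,"wz":-8,"claw":1},{"tx":11.4,"ty":-4.5,"tz":0,"wx":0,"wy":0,"wz":-12,"claw":1},{"tx":15.2,"ty":-6,"tz":0,"wx":0,"wy":0,"wz":-16,"claw":1},{"tx":19,"ty":-7.5,"tz":0,"wx":0,"wy":0,"wz":-20,"claw":1},{"tx":22.8,"ty":-9,"tz":0,"wx":0,"wy":0,"wz":-24,"claw":1},{"tx":26.6,"ty":-10.5,"tz":0,"wx":0,"wy":0,"wz":-28,"claw":1},{"tx":30.4,"ty":-12,"tz":0,"wx":0,"wy":0,"wz":-32,"claw":1},{"tx":34.2,"ty":-13.5,"tz":0,"wx":0,"wy":0,"wz":-36,"claw":1},{"tx":38,"ty":-15,"tz":0,"wx":0,"wy":0,"wz":-40,"claw":1},{"tx":41.8,"ty":-16.5,"tz":0,"wx":0,"wy":0,"wz":-44,"claw":1},{"tx":45.6,"ty":-18,"tz":0,"wx":0,"wy":0,"wz":-46,"claw":1}]'
python3 -m handwheel '[{"tx":2,"ty":-0.8,"tz":0,"wx":0,"wy":0,"wz":0,"claw":1},{"tx":2,"ty":-0.8,"tz":0,"wx":0,"wy":0,"wz":0,"claw":1},{"tx":2,"ty":-0.8,"tz":0,"wx":0,"wy":0,"wz":0,"claw":1},{"tx":2,"ty":-0.8,"tz":0,"wx":0,"wy":0,"wz":0,"claw":1}]'
python3 - <<'E'
from h import *
np.set_printoptions(precision=4,suppress=True)
s=sensors.observe(); im,d=vision.get_image("wrist"); K,T=pose("wrist",s); np.savez("w1.npz",im=im,d=d,K=K,T=T)
print(s["position"],s["joints"])
print(proj([.562,-.161,.0755],K,T))
cv2.imwrite("pics/w1.png",im)
E
```

```text
clock: 1.92
position: [0.5292, -0.1735, 0.2683]
ee_rot: [2.511, 1.887, 0.0]
force: [1.5, -0.2, 0.4]
width: 1.0
clock: 2.25
position: [0.5259, -0.1545, 0.268]
ee_rot: [2.515, 1.882, -0.001]
force: [0.1, -0.3, 0.8]
width: 1.001
[ 0.5259 -0.1545  0.268 ] [ 0.5098  0.3248 -0.4222  1.6957  0.1445  1.152  -0.238 ]
[[356.8951 175.1714]]
```

View pics/w1.png

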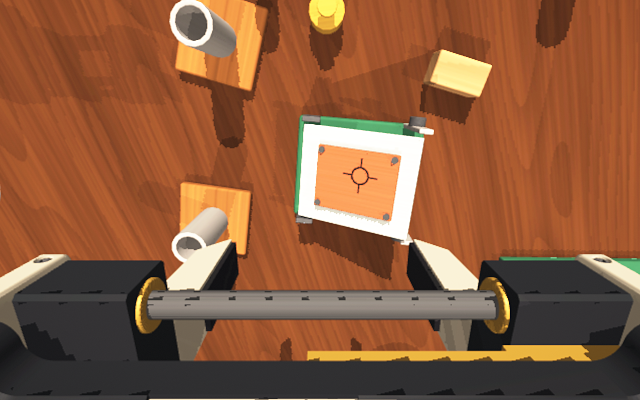

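The wrist picture shows the ring at about (360,177) on the copper plate. That is within 3 px of the prediction from the fixed cameras.

Run:
```python
from h import *
np.set_printoptions(precision=4,suppress=True)
z=np.load("w1.npz"); im,d,K,T=[z[k] for k in("im","d","K","T")]; w=cloud(d,K,T)
hsv=cv2.cvtColor(im,cv2.COLOR_BGR2HSV)
# aluminium: bright, low saturation; copper in box
box=np.zeros(d.shape,np.uint8); box[145:222,315:402]=1
cop=(hsv[...,1]>70)&(box>0); cop=cv2.erode(cop.astype(np.uint8),np.ones((3,3)))>0
c,n,k,s=plane(w[cop]); print("plane",c,n,k,s,np.degrees(np.arccos(n[2])),np.degrees(np.arctan2(-n[1],-n[0])))
g=cv2.cvtColor(im,cv2.COLOR_BGR2GRAY)[155:200,338:382]; 
b=cv2.resize(g,None,fx=8,fy=8,interpolation=cv2.INTER_CUBIC); cv2.imwrite("pics/ring1.png",b)
m=(g<g.max()*0.55).astype(np.uint8)
v,u=np.nonzero(m); print(u.mean()+338,v.mean()+155)
# ellipse via dark pixels near expected radius
P=np.column_stack([u+338,v+155]).astype(np.float32)
ctr=np.array([359.5,177.])
for _ in range(5):
    r=np.linalg.norm(P-ctr,axis=1); q=P[(r>6)&(r<11.5)]; e=cv2.fitEllipse(q); ctr=np.array(e[0])
print(e,len(q))
o=T[:3,3]; r=T[:3,:3]@np.linalg.solve(K,[*ctr,1]); print("mark",o+r*((c-o)@n)/(r@n))
```

```text
plane [ 0.5591 -0.1672  0.0741] [-0.3814  0.1464  0.9127] 4532 0.0006614800038582107 24.112204337805775 -20.99871360775742
359.4166666666667 175.44791666666666
((359.4334716796875, 175.74111938476562), (16.895977020263672, 18.063146591186523), 164.26551818847656) 73
mark [ 0.5644 -0.1623  0.0756]
```

View pics/ring1.png

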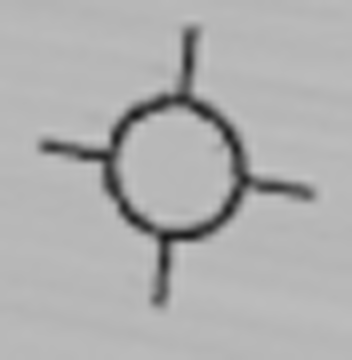

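Run:
```python
from h import *
goto([.562,.184,.268],toolR([0,0,-1],15))
```

```text
t cm [ 3.355e+01 -6.130e+00 -3.000e-02] w deg [-1.000e-02  5.000e-02 -3.146e+01]  pos [ 0.5258 -0.1551  0.268 ] F [-0.11  0.29 -0.04] w 0.999 clk 2.3 j [ 0.51  0.32 -0.42  1.7   0.14  1.15 -0.24]
```

```bash
python3 -m handwheel '[{"tx":3.5,"ty":-0.6,"tz":0,"wx":0,"wy":0,"wz":-4,"claw":1},{"tx":7,"ty":-1.3,"tz":0,"wx":0,"wy":0,"wz":-8,"claw":1},{"tx":10.5,"ty":-2,"tz":0,"wx":0,"wy":0,"wz":-12,"claw":1},{"tx":14,"ty":-2.7,"tz":0,"wx":0,"wy":0,"wz":-15,"claw":1},{"tx":17.5,"ty":-3.3,"tz":0,"wx":0,"wy":0,"wz":-18,"claw":1},{"tx":21,"ty":-4,"tz":0,"wx":0,"wy":0,"wz":-21,"claw":1},{"tx":24.5,"ty":-4.6,"tz":0,"wx":0,"wy":0,"wz":-24,"claw":1},{"tx":28,"ty":-5.2,"tz":0,"wx":0,"wy":0,"wz":-27,"claw":1},{"tx":31,"ty":-5.7,"tz":0,"wx":0,"wy":0,"wz":-29,"claw":1},{"tx":33.5,"ty":-6.1,"tz":0,"wx":0,"wy":0,"wz":-31.4,"claw":1},{"tx":33.5,"ty":-6.1,"tz":0,"wx":0,"wy":0,"wz":-31.4,"claw":1},{"tx":33.5,"ty":-6.1,"tz":0,"wx":0,"wy":0,"wz":-31.4,"claw":1}]'
python3 - <<'E'
from h import *
np.set_printoptions(precision=4,suppress=True)
s=sensors.observe(); im,d=vision.get_image("wrist"); K,T=pose("wrist",s); np.savez("w2.npz",im=im,d=d,K=K,T=T)
goto([.562,.184,.136],toolR([0,0,-1],15),s)
cv2.imwrite("pics/w2.png",im)
w=cloud(d,K,T).reshape(-1,3); w=w[np.isfinite(w).all(1)]
Q=w[(np.hypot(w[:,0]-.563,w[:,1]-.184)<.04)]
q=Q[Q[:,2]>.172]; print("cap",len(q),(q.min(0)+q.max(0))/2,np.ptp(q,axis=0),q.mean(0))
from scipy.optimize import least_squares
q=Q[(Q[:,2]>.108)&(Q[:,2]<.17)]
f=lambda p:np.hypot(q[:,0]-p[0]-p[2]*(q[:,2]-.14),q[:,1]-p[1]-p[3]*(q[:,2]-.14))-.012
r=least_squares(f,[.563,.183,0,0],loss="soft_l1",f_scale=.001);print(len(q),r.x)
E
```

```text
clock: 3.3
position: [0.5621, 0.1851, 0.2677]
ee_rot: [-1.911, -2.493, 0.0]
force: [0.3, -0.5, -0.7]
width: 1.0
t cm [-0.1  -0.04 13.17] w deg [-0.02 -0.    0.07]  pos [0.5621 0.1851 0.2677] F [ 0.32 -0.45 -0.7 ] w 1.0 clk 3.3 j [ 0.03  0.44 -0.63  1.58  0.27  1.21 -0.38]
cap 18528 [0.5577 0.1974 0.2672] [0.0623 0.0486 0.1903] [0.557  0.2102 0.3443]
491 [ 0.563   0.1834 -0.0011 -0.0009]
```

View pics/w2.png

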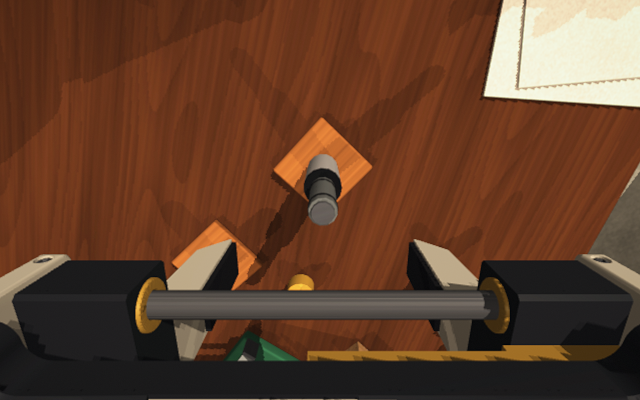

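The wrist picture shows the probe upright at (323,190), centred between the jaws. Next I descend and close.

```bash
python3 -m handwheel '[{"tx":-0.15,"ty":0,"tz":1.5,"wx":0,"wy":0,"wz":0,"claw":1},{"tx":-0.15,"ty":0,"tz":3,"wx":0,"wy":0,"wz":0,"claw":1},{"tx":-0.15,"ty":0,"tz":4.5,"wx":0,"wy":0,"wz":0,"claw":1},{"tx":-0.15,"ty":0,"tz":6,"wx":0,"wy":0,"wz":0,"claw":1},{"tx":-0.15,"ty":0,"tz":7.5,"wx":0,"wy":0,"wz":0,"claw":1},{"tx":-0.15,"ty":0,"tz":9,"wx":0,"wy":0,"wz":0,"claw":1},{"tx":-0.15,"ty":0,"tz":10.5,"wx":0,"wy":0,"wz":0,"claw":1},{"tx":-0.15,"ty":0,"tz":11.7,"wx":0,"wy":0,"wz":0,"claw":1},{"tx":-0.15,"ty":0,"tz":12.5,"wx":0,"wy":0,"wz":0,"claw":1},{"tx":-0.15,"ty":0,"tz":13,"wx":0,"wy":0,"wz":0,"claw":1},{"tx":-0.15,"ty":0,"tz":13.1,"wx":0,"wy":0,"wz":0,"claw":1},{"tx":-0.15,"ty":0,"tz":13.1,"wx":0,"wy":0,"wz":0,"claw":1}]'
python3 -m handwheel '[{"tx":0,"ty":0,"tz":0,"wx":0,"wy":0,"wz":0,"claw":0.6},{"tx":0,"ty":0,"tz":0,"wx":0,"wy":0,"wz":0,"claw":0.4},{"tx":0,"ty":0,"tz":0,"wx":0,"wy":0,"wz":0,"claw":0.3},{"tx":0,"ty":0,"tz":0,"wx":0,"wy":0,"wz":0,"claw":0.2},{"tx":0,"ty":0,"tz":0,"wx":0,"wy":0,"wz":0,"claw":0.1},{"tx":0,"ty":0,"tz":0,"wx":0,"wy":0,"wz":0,"claw":0},{"tx":0,"ty":0,"tz":0,"wx":0,"wy":0,"wz":0,"claw":0},{"tx":0,"ty":0,"tz":0,"wx":0,"wy":0,"wz":0,"claw":0},{"tx":0,"ty":0,"tz":0,"wx":0,"wy":0,"wz":0,"claw":0},{"tx":0,"ty":0,"tz":0,"wx":0,"wy":0,"wz":0,"claw":0}]' 40
```

```text
clock: 4.35
position: [0.5626, 0.1832, 0.1371]
ee_rot: [1.912, 2.493, 0.0]
force: [-0.3, -0.0, 0.1]
width: 1.001
clock: 5.18
position: [0.5623, 0.1835, 0.1369]
ee_rot: [1.911, 2.493, -0.0]
force: [-0.1, 0.6, -0.2]
width: 0.327
```

```bash
python3 -m handwheel '[{"tx":0,"ty":0,"tz":0,"wx":0,"wy":0,"wz":0,"claw":0},{"tx":0,"ty":0,"tz":0,"wx":0,"wy":0,"wz":0,"claw":0},{"tx":0,"ty":0,"tz":0,"wx":0,"wy":0,"wz":0,"claw":0},{"tx":0,"ty":0,"tz":0,"wx":0,"wy":0,"wz":0,"claw":0}]' 40
python3 - <<'E'
from h import *
goto([.5625,.1837,.22],toolR([0,0,-1],15))
E
```

```text
clock: 5.52
position: [0.5623, 0.1835, 0.1369]
ee_rot: [-1.911, -2.493, 0.0]
force: [-0.1, 0.3, -0.6]
width: 0.254
t cm [ 0.01  0.02 -8.31] w deg [-0.    0.    0.05]  pos [0.5623 0.1835 0.1369] F [-0.09  0.35 -0.61] w 0.254 clk 5.5167 j [-0.01  0.56 -0.58  1.74  0.36  0.95 -0.47]
```

```bash
python3 -m handwheel '[{"tx":0,"ty":0,"tz":-0.5,"wx":0,"wy":0,"wz":0,"claw":0},{"tx":0,"ty":0,"tz":-1.3,"wx":0,"wy":0,"wz":0,"claw":0},{"tx":0,"ty":0,"tz":-2.5,"wx":0,"wy":0,"wz":0,"claw":0},{"tx":0,"ty":0,"tz":-4,"wx":0,"wy":0,"wz":0,"claw":0},{"tx":0,"ty":0,"tz":-5.5,"wx":0,"wy":0,"wz":0,"claw":0},{"tx":0,"ty":0,"tz":-7,"wx":0,"wy":0,"wz":0,"claw":0},{"tx":0,"ty":0,"tz":-8.5,"wx":0,"wy":0,"wz":0,"claw":0},{"tx":0,"ty":0,"tz":-10,"wx":0,"wy":0,"wz":0,"claw":0},{"tx":0,"ty":0,"tz":-11.5,"wx":0,"wy":0,"wz":0,"claw":0},{"tx":0,"ty":0,"tz":-13,"wx":0,"wy":0,"wz":0,"claw":0},{"tx":0,"ty":0,"tz":-14,"wx":0,"wy":0,"wz":0,"claw":0},{"tx":0,"ty":0,"tz":-14,"wx":0,"wy":0,"wz":0,"claw":0}]' 40
python3 - <<'E'
from h import *
m=np.array([.563,-.1616,.0755]); n=np.array([-.383,.1455,.912]); n/=np.linalg.norm(n)
Rt=toolR(-n,-20)
# tip to TCP along axis: origin(z=95 world at grasp) tip .020; TCP .1369 -> L
L=.1369-.020; print(L)
p=m+n*(L+.06); print(p); goto(p,Rt)
s=sensors.observe(); im,d=vision.get_image("scene"); cv2.imwrite("pics/s3.png",im[60:300,180:560]); 
print(s["force"],s["ft_torque"])
E
```

```text
clock: 6.52
position: [0.5632, 0.1843, 0.2802]
ee_rot: [1.91, 2.491, 0.006]
force: [0.7, 0.1, -0.7]
width: 0.257
0.11689999999999999
[ 0.49523386 -0.13585594  0.23686481]
t cm [-29.16 -14.9    4.25] w deg [-23.08  -7.84  34.42]  pos [0.5632 0.1843 0.2802] F [ 0.71  0.06 -0.73] w 0.257 clk 6.5167 j [ 0.03  0.43 -0.63  1.56  0.26  1.23 -0.38]
[ 0.70926229  0.06168474 -0.72895233] [-0.01128664 -0.1307003  -0.00371798]
```

View pics/s3.png

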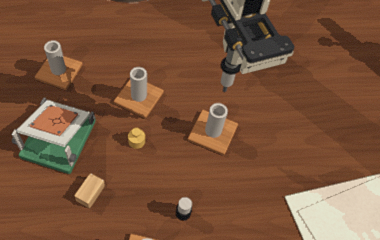

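The probe is out of the holder and hanging in the jaws. Now I carry it towards the plate.

```bash
python3 -m handwheel '[{"tx":-2,"ty":-1,"tz":0,"wx":-1.6,"wy":-0.5,"wz":2.3,"claw":0},{"tx":-4.7,"ty":-2.4,"tz":0,"wx":-3.7,"wy":-1.2,"wz":5.4,"claw":0},{"tx":-7.4,"ty":-3.8,"tz":0,"wx":-5.8,"wy":-2,"wz":8.6,"claw":0},{"tx":-10.1,"ty":-5.2,"tz":0.2,"wx":-7.9,"wy":-2.7,"wz":11.8,"claw":0},{"tx":-12.8,"ty":-6.5,"tz":0.4,"wx":-10,"wy":-3.4,"wz":15,"claw":0},{"tx":-15.5,"ty":-7.9,"tz":0.7,"wx":-12.2,"wy":-4.1,"wz":18.2,"claw":0},{"tx":-18.2,"ty":-9.3,"tz":1,"wx":-14.4,"wy":-4.9,"wz":21.5,"claw":0},{"tx":-20.9,"ty":-10.7,"tz":1.5,"wx":-16.5,"wy":-5.6,"wz":24.6,"claw":0},{"tx":-23.6,"ty":-12,"tz":2.2,"wx":-18.6,"wy":-6.3,"wz":27.8,"claw":0},{"tx":-26,"ty":-13.3,"tz":2.9,"wx":-20.7,"wy":-7,"wz":30.8,"claw":0},{"tx":-27.8,"ty":-14.2,"tz":3.6,"wx":-22.2,"wy":-7.6,"wz":33,"claw":0},{"tx":-29.2,"ty":-14.9,"tz":4.2,"wx":-23.1,"wy":-7.8,"wz":34.4,"claw":0}]' 40
python3 -m handwheel '[{"tx":0,"ty":0,"tz":0,"wx":0,"wy":0,"wz":0,"claw":0},{"tx":0,"ty":0,"tz":0,"wx":0,"wy":0,"wz":0,"claw":0},{"tx":0,"ty":0,"tz":0,"wx":0,"wy":0,"wz":0,"claw":0}]' 40
cat > look.py <<'E'
from h import *
import sys
np.set_printoptions(precision=4,suppress=True)
tag=sys.argv[1]
m=np.array([.563,-.1616,.0755]); n=np.array([-.383,.1455,.912]); n/=np.linalg.norm(n)
L=.1169; s=sensors.observe(); goto(m+n*(L+float(sys.argv[2])),toolR(-n,-20),s)
R0=R.from_rotvec(s["ee_rot"]).as_matrix(); print("axis err deg",np.degrees(np.arccos(-R0[:,2]@n)),"force tool",R0.T@s["force"])
tip=s["position"]+R0[:,2]*L; print("tip est",tip,"off",tip-m,"along n",(tip-m)@n)
out=[]
for c,(x,y) in dict(scene=(237,160),top=(415,225),wrist=(330,220)).items():
    im,d=vision.get_image(c); K,T=pose(c,s); np.savez(f"{tag}_{c}.npz",im=im,d=d,K=K,T=T)
    print(c,"tip",proj(tip,K,T),"mark",proj(m,K,T))
    h=(50,50) if c!="wrist" else (100,100)
    out.append(cv2.resize(im[y-h[0]:y+h[0],x-h[1]:x+h[1]],(400,400),interpolation=cv2.INTER_CUBIC))
cv2.imwrite(f"pics/{tag}.png",np.hstack(out[:2])); cv2.imwrite(f"pics/{tag}w.png",vision and im)
E
python3 look.py a .06
```

```text
clock: 7.57
position: [0.492, -0.1389, 0.2335]
ee_rot: [2.274, 1.59, 0.327]
force: [1.2, 0.6, -0.6]
width: 0.253
clock: 7.82
position: [0.4945, -0.1363, 0.235]
ee_rot: [2.271, 1.596, 0.329]
force: [-0.7, 0.8, -1.4]
width: 0.256
t cm [ 0.07  0.12 -0.15] w deg [-0.21  0.06  0.14]  pos [ 0.4945 -0.1363  0.235 ] F [-0.69  0.81 -1.42] w 0.256 clk 7.8167 j [ 0.46  0.09 -0.39  2.17  0.31  0.51 -0.51]
axis err deg 0.22059166717652892 force tool [ 0.5371 -1.4201  0.9133]
tip est [ 0.5389 -0.1533  0.1282] off [-0.0241  0.0083  0.0527] along n 0.058468563594009273
scene tip [[236.8557 157.0193]] mark [[236.7092 180.6452]]
top tip [[415.3454 233.4556]] mark [[415.2495 224.3883]]
wrist tip [[322.7238 200.539 ]] mark [[324.4918 182.252 ]]
```

View pics/a.png

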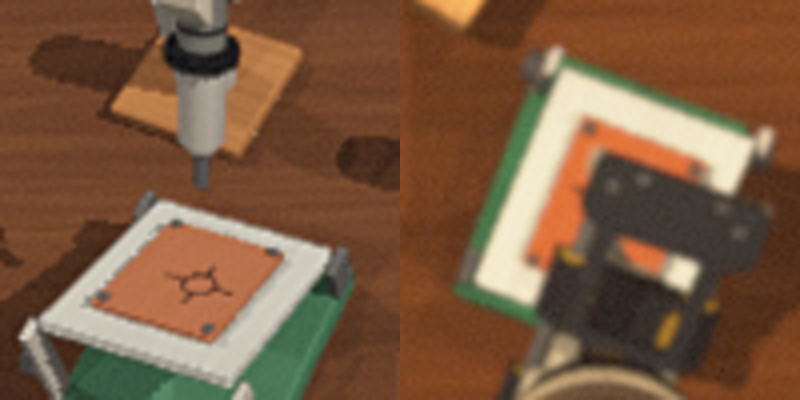

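View pics/aw.png

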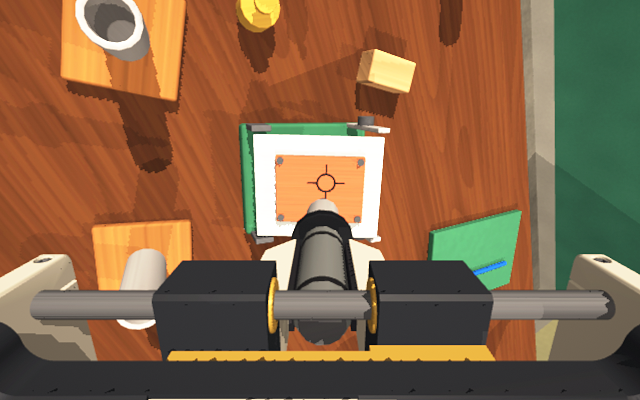

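```bash
cat > fit.py <<'E'
from h import *
import sys
from scipy.optimize import least_squares
np.set_printoptions(precision=4,suppress=True)
tag=sys.argv[1]; s=sensors.observe()
R0=R.from_rotvec(s["ee_rot"]).as_matrix(); p0=s["position"]; a=-R0[:,2]
for c in ["scene","wrist"]:
    z=np.load(f"{tag}_{c}.npz"); im,d,K,T=[z[k] for k in("im","d","K","T")]
    w=cloud(d,K,T).reshape(-1,3); w=w[np.isfinite(w).all(1)]
    q=(w-p0)@R0  # tool coords; axis along z
    # collar underside at tool z = .1369-.095=.0419 ; barrel z .0419...0859
    for nm,lo,hi,r in [("barrel",.045,.083,.012),("collar",.035,.041,.019),("grip",.018,.03,.012)]:
        k=q[(q[:,2]>lo)&(q[:,2]<hi)&(np.hypot(q[:,0],q[:,1])<r+.006)]
        if len(k)<15: print(c,nm,len(k)); continue
        f=lambda p:np.hypot(k[:,0]-p[0]-p[2]*(k[:,2]-.064),k[:,1]-p[1]-p[3]*(k[:,2]-.064))-r
        if nm=="barrel":
            x=least_squares(f,[0,0,0,0],loss="soft_l1",f_scale=.001)
            print(c,nm,len(k),x.x,"tilt deg",np.degrees(x.x[2:]),"tip xy",x.x[:2]+x.x[2:]*(.1169-.064),abs(x.fun).mean())
        else:
            x=least_squares(lambda p:f([p[0],p[1],0,0]),[0,0],loss="soft_l1",f_scale=.001); print(c,nm,len(k),x.x,abs(x.fun).mean())
    k=q[(np.hypot(q[:,0],q[:,1])<.018)&(q[:,2]>.09)&(q[:,2]<.135)]; 
    if len(k): print(c,"pin zmax",len(k),np.sort(k[:,2])[-5:])
    uv=proj(p0+R0[:,2]*.1169,K,T)[0]; print(c,"pred tip",uv)
    x,y=map(int,uv); cr=im[y-30:y+30,x-30:x+30]; cv2.imwrite(f"pics/{tag}_{c}_z.png",cv2.resize(cr,(480,480),interpolation=cv2.INTER_CUBIC)); print("crop origin",x-30,y-30,"x8")
E
python3 fit.py a; python3 -c "
import cv2,numpy as np
cv2.imwrite('pics/a_z.png',cv2.resize(np.hstack([cv2.imread('pics/a_%s_z.png'%c) for c in('scene','wrist')]),(800,400)))"
```

```text
scene barrel 196 [-0.0011 -0.0013  0.0072 -0.0214] tilt deg [ 0.4107 -1.2282] tip xy [-0.0007 -0.0024] 0.0007888480864277492
scene collar 60 [-0.0012 -0.0016] 0.0010588368554410616
scene grip 73 [-0.0011 -0.0011] 0.0008718003271430337
scene pin zmax 40 [0.1123 0.1131 0.1134 0.1153 0.1155]
scene pred tip [236.9148 157.1187]
crop origin 206 127 x8
wrist barrel 245 [-0.0009 -0.0008  0.0003  0.0081] tilt deg [0.0176 0.4635] tip xy [-0.0009 -0.0004] 0.00017514425184419571
wrist collar 423 [-0.0021 -0.0007] 0.0020041967937142777
wrist grip 345 [-0.0008 -0.0008] 0.00026318472534271386
wrist pin zmax 6 [0.1118 0.1124 0.1133 0.1138 0.1148]
wrist pred tip [323.3611 200.1612]
crop origin 293 170 x8
```

View pics/a_z.png

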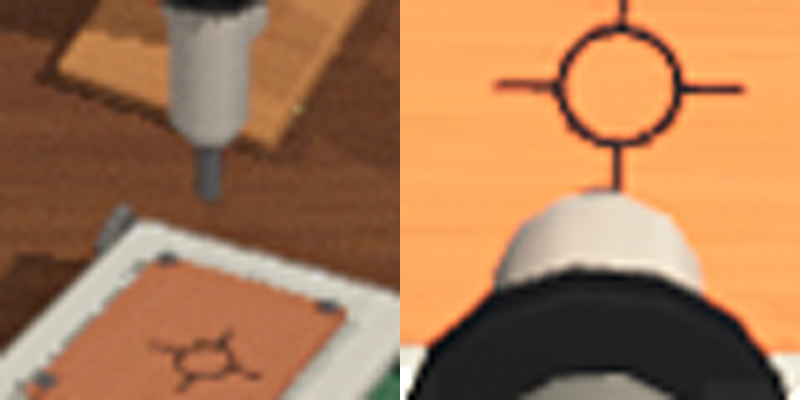

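```bash
cat > corr.py <<'E'
# args: tag scene_mark(u v) wrist_mark(u v): lateral correction (tool xy, mm) needed by each camera, tip taken from body fit
from h import *
import sys
np.set_printoptions(precision=2,suppress=True)
tag=sys.argv[1]; a=list(map(float,sys.argv[2:])); s=sensors.observe(); R0=R.from_rotvec(s["ee_rot"]).as_matrix(); p0=s["position"]
n=np.array([-.383,.1455,.912]); n/=np.linalg.norm(n)
for c,uv in [("scene",a[:2]),("wrist",a[2:4])]:
    z=np.load(f"{tag}_{c}.npz"); d,K,T=[z[k] for k in("d","K","T")]; w=cloud(d,K,T)
    u,v=map(int,uv); r=w[v-5:v+6,u-7:u+8].reshape(-1,3); cc,nn,k,sd=plane(r)
    ray=T[:3,:3]@np.linalg.solve(K,[*uv,1]); o=T[:3,3]; M=o+ray*((cc-o)@n)/(ray@n)
    print(c,"mark",np.round(M,4),"mark in tool mm",(M-p0)@R0*1000)
E
python3 corr.py a 237 180.5 325.6 182.6
```

```text
scene mark [ 0.56 -0.16  0.08] mark in tool mm [  0.82   0.67 175.44]
wrist mark [ 0.56 -0.16  0.08] mark in tool mm [ -0.07   2.43 176.15]
```

```bash
python3 -m handwheel '[{"tx":0.1,"ty":0.15,"tz":0.8,"wx":-0.2,"wy":0,"wz":0,"claw":0},{"tx":0.12,"ty":0.25,"tz":1.6,"wx":-0.2,"wy":0,"wz":0,"claw":0},{"tx":0.12,"ty":0.25,"tz":2.4,"wx":-0.2,"wy":0,"wz":0,"claw":0},{"tx":0.12,"ty":0.25,"tz":3.2,"wx":-0.2,"wy":0,"wz":0,"claw":0},{"tx":0.12,"ty":0.25,"tz":4,"wx":-0.2,"wy":0,"wz":0,"claw":0},{"tx":0.12,"ty":0.25,"tz":4.6,"wx":-0.2,"wy":0,"wz":0,"claw":0},{"tx":0.12,"ty":0.25,"tz":4.9,"wx":-0.2,"wy":0,"wz":0,"claw":0},{"tx":0.12,"ty":0.25,"tz":4.9,"wx":-0.2,"wy":0,"wz":0,"claw":0},{"tx":0.12,"ty":0.25,"tz":4.9,"wx":-0.2,"wy":0,"wz":0,"claw":0},{"tx":0.12,"ty":0.25,"tz":4.9,"wx":-0.2,"wy":0,"wz":0,"claw":0}]' 40
python3 look.py b .01; python3 fit.py b; python3 -c "
import cv2,numpy as np
cv2.imwrite('pics/b_z.png',cv2.resize(np.hstack([cv2.imread('pics/b_%s_z.png'%c) for c in('scene','wrist')]),(800,400)))"
```

```text
clock: 8.8
position: [0.5155, -0.1439, 0.1915]
ee_rot: [2.268, 1.592, 0.332]
force: [0.5, 0.2, -1.2]
width: 0.255
t cm [ 0.03 -0.13 -0.04] w deg [0.04 0.1  0.08]  pos [ 0.5155 -0.1439  0.1915] F [ 0.53  0.2  -1.16] w 0.255 clk 8.8 j [ 0.41  0.18 -0.35  2.19  0.46  0.41 -0.66]
axis err deg 0.10896209098943314 force tool [ 0.3775 -0.0857  1.2283]
tip est [ 0.5603 -0.1611  0.0849] off [-0.0027  0.0005  0.0094] along n 0.009643846578501094
scene tip [[236.2082 177.2169]] mark [[236.7092 180.6452]]
top tip [[415.7328 225.1857]] mark [[415.2495 224.3883]]
wrist tip [[322.7263 200.5386]] mark [[321.0848 196.5632]]
scene barrel 174 [-0.0007 -0.001  -0.0171 -0.0159] tilt deg [-0.9775 -0.9112] tip xy [-0.0016 -0.0018] 0.0007920360231116824
scene collar 55 [-0.0008 -0.001 ] 0.0008876166152677178
scene grip 63 [-0.0005 -0.0005] 0.0007860493196238582
scene pin zmax 155 [0.1284 0.1285 0.1285 0.1287 0.1289]
scene pred tip [236.1545 177.1872]
crop origin 206 147 x8
wrist barrel 247 [-0.0005 -0.0004 -0.0036  0.0025] tilt deg [-0.205   0.1431] tip xy [-0.0007 -0.0002] 0.0001778864621138462
wrist collar 413 [-0.0015 -0.0006] 0.0019550585620068256
wrist grip 346 [-0.0004 -0.0005] 0.000266782390427673
wrist pin zmax 876 [0.129  0.129  0.1291 0.1293 0.1294]
wrist pred tip [322.8857 200.6589]
crop origin 292 170 x8
```

View pics/b_z.png

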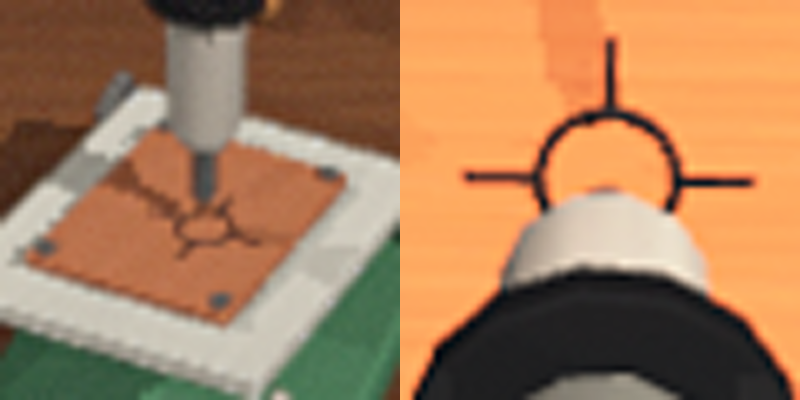

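```bash
sed -i 's/n\/=np.linalg.norm(n)$/n\/=np.linalg.norm(n)/' corr.py; python3 corr.py b 236.3 180.9 322.95 196.7
python3 - <<'E'
import numpy as np,cv2
z=np.load("b_scene.npz")["im"][160:200,212:262]
cv2.imwrite("pics/b_s.png",cv2.resize(z,None,fx=14,fy=14,interpolation=cv2.INTER_LANCZOS4))
E
```

```text
scene mark [ 0.56 -0.16  0.08] mark in tool mm [  0.33  -0.16 126.57]
wrist mark [ 0.56 -0.16  0.09] mark in tool mm [  3.75   0.05 115.99]
```

View pics/b_s.png

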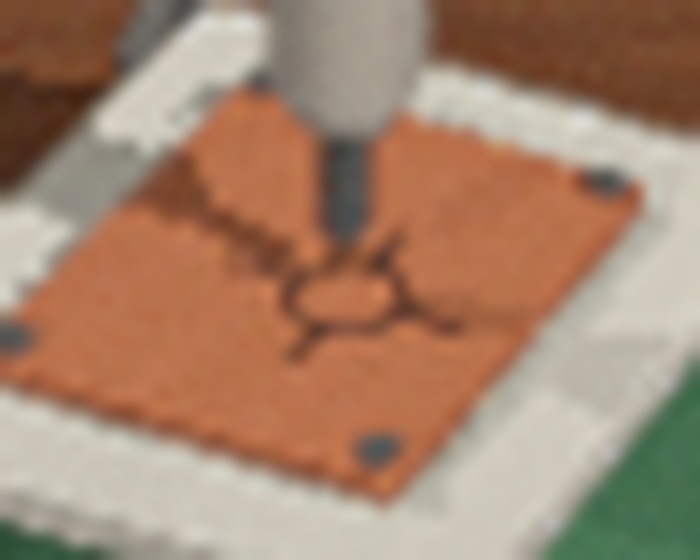

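Run:
```python
from h import *
np.set_printoptions(precision=2,suppress=True)
s=sensors.observe(); R0=R.from_rotvec(s["ee_rot"]).as_matrix(); p0=s["position"]
n=np.array([-.383,.1455,.912]); n/=np.linalg.norm(n); c0=np.array([.5591,-.1672,.0741])
for c,uv,tip in [("scene",(236.4,180.75),(236.2,176.9)),("wrist",(322.95,196.7),None)]:
    K,T=pose(c,s); z=np.load(f"b_{c}.npz"); T=z["T"]
    ray=T[:3,:3]@np.linalg.solve(K,[*uv,1]); o=T[:3,3]; M=o+ray*((c0-o)@n)/(ray@n)
    print(c,"mark tool mm",(M-p0)@R0*1000, M*1000)
    for x,y,zz in [(0,0,.1169),(0,0,.1265),(-.001,0,.1265),(0,-.001,.1265)]:print((x,y,zz),proj(p0+R0@[x,y,zz],K,T))
```

```text
scene mark tool mm [ -0.15  -1.67 127.28] [ 562.86 -162.38   74.91]
(0, 0, 0.1169) [[236.15 177.19]]
(0, 0, 0.1265) [[236.13 180.87]]
(-0.001, 0, 0.1265) [[235.7  180.75]]
(0, -0.001, 0.1265) [[236.33 180.63]]
wrist mark tool mm [  0.32   0.08 127.28] [ 564.51 -162.47   75.62]
(0, 0, 0.1169) [[322.89 200.66]]
(0, 0, 0.1265) [[322.86 197.31]]
(-0.001, 0, 0.1265) [[322.86 198.42]]
(0, -0.001, 0.1265) [[321.71 197.31]]
```

```bash
python3 -m handwheel '[{"tx":0.06,"ty":0.03,"tz":0,"wx":0,"wy":0.1,"wz":0,"claw":0},{"tx":0.06,"ty":0.03,"tz":0,"wx":0,"wy":0.1,"wz":0,"claw":0},{"tx":0.06,"ty":0.03,"tz":0,"wx":0,"wy":0.1,"wz":0,"claw":0}]' 40
cat > avg.py <<'E'
from h import *
np.set_printoptions(precision=3,suppress=True)
F=[];P=[]
for _ in range(14):
    vision.get_image("scene"); s=sensors.observe(); R0=R.from_rotvec(s["ee_rot"]).as_matrix(); F.append(R0.T@s["force"]); P.append(s["position"])
n=np.array([-.383,.1455,.912]); n/=np.linalg.norm(n)
p=np.mean(P,0); m=np.array([.5635,-.162,.0753])
print("F tool",np.mean(F,0),"sem",np.std(F,0)/14**.5,"z",np.array(F)[:,2],"TCP above mark along n mm",(p-m)@n*1000,"axis err",np.degrees(np.arccos(-R0[:,2]@n)),s["clock"],s["width"])
E
python3 avg.py
```

```text
clock: 9.2
position: [0.5159, -0.1435, 0.1915]
ee_rot: [2.269, 1.593, 0.334]
force: [0.5, -0.5, -1.2]
width: 0.254
F tool [ 0.162 -0.722  1.184] sem [0.166 0.141 0.145] z [1.009 0.772 0.521 0.945 1.024 1.529 0.408 1.432 1.185 2.33  1.911 1.121
 0.578 1.803] TCP above mark along n mm 126.787140667153 axis err 0.01689841797983804 9.9 0.24802564280348036
```

```bash
python3 -m handwheel '[{"tx":0,"ty":0,"tz":0.3,"wx":0,"wy":0,"wz":0,"claw":0},{"tx":0,"ty":0,"tz":0.6,"wx":0,"wy":0,"wz":0,"claw":0},{"tx":0,"ty":0,"tz":0.8,"wx":0,"wy":0,"wz":0,"claw":0},{"tx":0,"ty":0,"tz":0.95,"wx":0,"wy":0,"wz":0,"claw":0},{"tx":0,"ty":0,"tz":1.05,"wx":0,"wy":0,"wz":0,"claw":0},{"tx":0,"ty":0,"tz":1.15,"wx":0,"wy":0,"wz":0,"claw":0},{"tx":0,"ty":0,"tz":1.2,"wx":0,"wy":0,"wz":0,"claw":0},{"tx":0,"ty":0,"tz":1.25,"wx":0,"wy":0,"wz":0,"claw":0},{"tx":0,"ty":0,"tz":1.3,"wx":0,"wy":0,"wz":0,"claw":0},{"tx":0,"ty":0,"tz":1.3,"wx":0,"wy":0,"wz":0,"claw":0},{"tx":0,"ty":0,"tz":1.3,"wx":0,"wy":0,"wz":0,"claw":0}]' 40
python3 avg.py; python3 look.py c 0; python3 -c "
import numpy as np,cv2
z=np.load('c_scene.npz')['im'][150:200,212:262];y=np.load('c_wrist.npz')['im'][170:230,292:352]
cv2.imwrite('pics/c_s.png',np.hstack([cv2.resize(k,(400,400),interpolation=cv2.INTER_CUBIC) for k in (z,y)]))"
```

```text
clock: 10.82
position: [0.5208, -0.1454, 0.1795]
ee_rot: [2.269, 1.593, 0.333]
force: [-2.0, 0.6, 0.5]
width: 0.25
F tool [-0.264 -1.537 -1.296] sem [0.139 0.108 0.123] z [-1.418 -0.947 -1.127 -0.452 -1.424 -1.936 -1.522 -2.039 -0.825 -1.73
 -0.894 -1.393 -0.725 -1.715] TCP above mark along n mm 113.7899224862942 axis err 0.016285570441394892 11.5167 0.25451068397229487
t cm [-0.02 -0.14 -0.36] w deg [0.01 0.01 0.08]  pos [ 0.5209 -0.1454  0.1795] F [-1.65 -0.02  1.19] w 0.255 clk 11.5167 j [ 0.39  0.21 -0.33  2.19  0.5   0.38 -0.7 ]
axis err deg 0.016285570441394892 force tool [-0.5843 -0.9204 -1.7148]
tip est [ 0.5657 -0.1624  0.0728] off [ 0.0027 -0.0008 -0.0027] along n -0.003574616519486661
scene tip [[236.464  182.3702]] mark [[236.7092 180.6452]]
top tip [[415.4294 223.2875]] mark [[415.2495 224.3883]]
wrist tip [[322.7261 200.5376]] mark [[320.9819 202.0027]]
```

View pics/c_s.png

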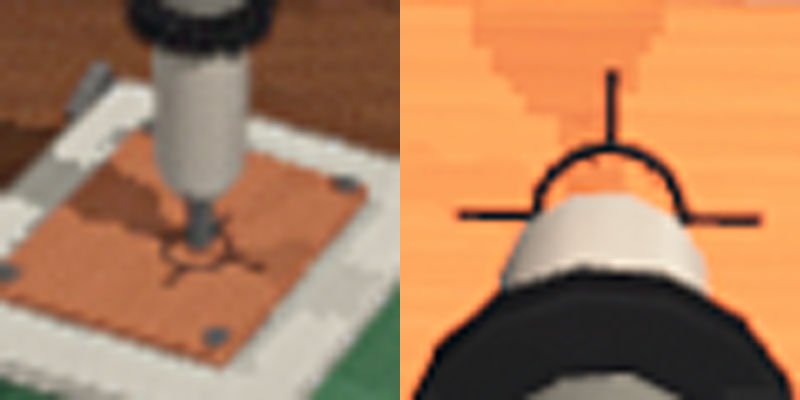

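Both pictures show contact, with the pin inside the ring. The tip is about 1 mm short of the centre along tool y, so I'll back off, shift and press again.

```bash
python3 -m handwheel '[{"tx":0,"ty":0,"tz":-0.35,"wx":0,"wy":0,"wz":0,"claw":0},{"tx":0,"ty":0,"tz":-0.7,"wx":0,"wy":0,"wz":0,"claw":0},{"tx":0.04,"ty":0.12,"tz":-0.7,"wx":0,"wy":0,"wz":0,"claw":0},{"tx":0.04,"ty":0.12,"tz":-0.7,"wx":0,"wy":0,"wz":0,"claw":0},{"tx":0.04,"ty":0.12,"tz":-0.7,"wx":0,"wy":0,"wz":0,"claw":0}]' 40
python3 avg.py
python3 -m handwheel '[{"tx":0,"ty":0,"tz":0.2,"wx":0,"wy":0,"wz":0,"claw":0},{"tx":0,"ty":0,"tz":0.35,"wx":0,"wy":0,"wz":0,"claw":0},{"tx":0,"ty":0,"tz":0.45,"wx":0,"wy":0,"wz":0,"claw":0},{"tx":0,"ty":0,"tz":0.55,"wx":0,"wy":0,"wz":0,"claw":0},{"tx":0,"ty":0,"tz":0.65,"wx":0,"wy":0,"wz":0,"claw":0},{"tx":0,"ty":0,"tz":0.75,"wx":0,"wy":0,"wz":0,"claw":0},{"tx":0,"ty":0,"tz":0.85,"wx":0,"wy":0,"wz":0,"claw":0},{"tx":0,"ty":0,"tz":0.9,"wx":0,"wy":0,"wz":0,"claw":0},{"tx":0,"ty":0,"tz":0.9,"wx":0,"wy":0,"wz":0,"claw":0},{"tx":0,"ty":0,"tz":0.9,"wx":0,"wy":0,"wz":0,"claw":0}]' 40
python3 avg.py; python3 look.py d 0; python3 fit.py d; python3 -c "
import numpy as np,cv2
z=np.load('d_scene.npz')['im'][150:200,212:262];y=np.load('d_wrist.npz')['im'][170:230,292:352]
cv2.imwrite('pics/d_s.png',np.hstack([cv2.resize(k,(400,400),interpolation=cv2.INTER_CUBIC) for k in (z,y)]))"
```

```text
clock: 12.08
position: [0.5196, -0.1444, 0.1866]
ee_rot: [2.269, 1.593, 0.334]
force: [-0.3, 0.4, -1.5]
width: 0.252
F tool [-0.123 -0.652  1.064] sem [0.119 0.118 0.125] z [1.478 1.398 0.633 1.298 0.353 0.981 1.392 1.578 0.622 1.914 1.272 0.411
 0.564 1.   ] TCP above mark along n mm 120.73489293574771 axis err 0.017387025874272093 12.7833 0.25658330393104317
clock: 13.62
position: [0.5229, -0.1457, 0.1782]
ee_rot: [2.269, 1.593, 0.333]
force: [-0.9, -0.0, 1.8]
width: 0.256
F tool [-0.074 -0.273 -1.825] sem [0.131 0.12  0.162] z [-1.381 -1.426 -2.357 -1.931 -1.876 -1.627 -1.913 -1.536 -1.496 -2.655
 -1.173 -2.975 -0.674 -2.535] TCP above mark along n mm 111.81322365687058 axis err 0.023095551294828435 14.3167 0.253738502623062
t cm [-0.06 -0.27 -0.55] w deg [0.02 0.01 0.08]  pos [ 0.5229 -0.1457  0.1782] F [-1.15  0.83  2.17] w 0.254 clk 14.3167 j [ 0.38  0.21 -0.32  2.19  0.51  0.38 -0.7 ]
axis err deg 0.023095551294828435 force tool [ 0.3726 -0.3511 -2.5355]
tip est [ 0.5677 -0.1627  0.0716] off [ 0.0047 -0.0011 -0.0039] along n -0.005542546179201087
scene tip [[236.3811 183.4818]] mark [[236.7092 180.6452]]
top tip [[415.4533 222.4206]] mark [[415.2495 224.3883]]
wrist tip [[322.7262 200.5375]] mark [[319.4014 203.2397]]
scene barrel 177 [-0.0008 -0.0007  0.0063 -0.0038] tilt deg [ 0.361  -0.2171] tip xy [-0.0005 -0.0009] 0.000767035294073872
scene collar 49 [-0.0007 -0.0011] 0.0009685713579039284
scene grip 64 [-0.0007 -0.0006] 0.0007584569461052
scene pin zmax 135 [0.1127 0.1127 0.1129 0.1131 0.1134]
scene pred tip [236.3851 183.4853]
crop origin 206 153 x8
wrist barrel 247 [-0.0005 -0.0002 -0.0054 -0.0005] tilt deg [-0.3104 -0.0305] tip xy [-0.0008 -0.0002] 0.00016381740074811652
wrist collar 334 [-0.0013 -0.0003] 0.0016578294369972509
wrist grip 338 [-0.0005 -0.0004] 0.00026819734570846703
wrist pin zmax 806 [0.1136 0.1137 0.1137 0.1137 0.1139]
wrist pred tip [322.7388 200.5219]
crop origin 292 170 x8
```

View pics/d_s.png

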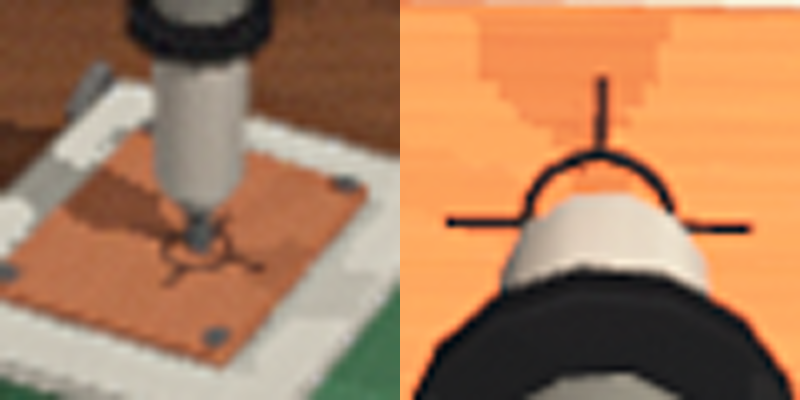

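```bash
python3 avg.py
python3 - <<'E'
from h import *
np.set_printoptions(precision=4,suppress=True)
n0=np.array([-.383,.1455,.912]); n0/=np.linalg.norm(n0)
z=np.load("d_scene.npz"); w=cloud(z["d"],z["K"],z["T"]); im=z["im"]
hsv=cv2.cvtColor(im,cv2.COLOR_BGR2HSV); 
for t in ("a","d"):
    z=np.load(f"{t}_wrist.npz"); w=cloud(z["d"],z["K"],z["T"]); P=w[150:195,275:360] if t=="a" else w[150:185,290:360]
    c,n,k,s=plane(P.reshape(-1,3)); print(t,n,np.degrees(np.arccos(n@n0)),k,s, ((np.array([.5635,-.162,.0753])-c)@n)*1000)
a=np.load("a_scene.npz")["im"]; b=np.load("d_scene.npz")["im"]
cv2.imwrite("pics/final.png",np.hstack([a[:,140:540],b[:,140:540]]))
E
```

```text
F tool [-0.175 -0.149 -1.865] sem [0.102 0.095 0.112] z [-2.452 -1.828 -1.646 -2.272 -1.438 -1.24  -1.932 -1.781 -2.245 -1.199
 -2.634 -2.04  -1.54  -1.866] TCP above mark along n mm 111.78461745395208 axis err 0.019889302044574533 15.1667 0.25019138339096897
a [-0.3803  0.1476  0.913 ] 0.20284331997276742 3180 0.0006735650925960326 0.19241192577520003
d [-0.2504  0.4328  0.866 ] 18.40187332110652 2440 0.001599635395222577 -6.002768480735882
```

View pics/final.png

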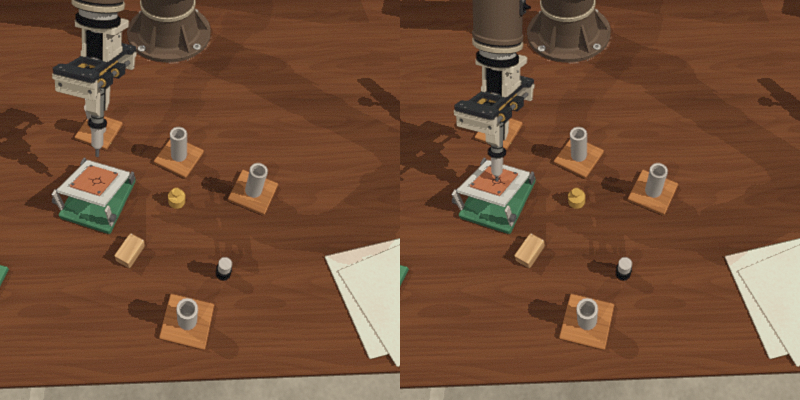

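The plane fit for the pressed pose used a patch that strayed off the copper. I'll repeat it with a colour mask.

Run:
```python
from h import *
np.set_printoptions(precision=4,suppress=True)
n0=np.array([-.383,.1455,.912]); n0/=np.linalg.norm(n0)
for t in ("a","c","d"):
    z=np.load(f"{t}_wrist.npz"); w=cloud(z["d"],z["K"],z["T"]); h=(w-np.array([.5635,-.162,.0753]))@n0
    lat=np.linalg.norm(w-np.array([.5635,-.162,.0753]),axis=-1)
    P=w[(abs(h)<.008)&(lat<.035)]; c,n,k,s=plane(P); print(t,n,"deg off",np.degrees(np.arccos(n@n0)),k,s,"h mm",((c-np.array([.5635,-.162,.0753]))@n0)*1000)
```

```text
a [-0.3813  0.1474  0.9126] deg off 0.15076629810182574 2953 0.0006586428437718946 h mm -0.20687092465570567
c [-0.3793  0.1476  0.9134] deg off 0.2583518671386263 3315 0.0006265208164232955 h mm -0.014318199307331254
d [-0.3811  0.1473  0.9127] deg off 0.15364182987898586 3307 0.0006389501877596955 h mm -0.017610580400485888
```

The slope hasn't moved and the probe is square to it within about 0.2°. The push is about 3 N and the tip is inside the ring centre, so I'm handing in.

```bash
python3 -c "
from cell import arm,sensors
print(arm.sign_off()); print(sensors.observe()['clock'])"
```

```text
the job is handed in; nothing more can be done
None
the job is handed in; nothing more can be done
```

I lifted the probe out of the leftmost holder and pressed its tip onto the ring on the copper plate. I handed the job in at about 15 s with the probe still held at 40 N grip.

The last checks showed:
- **Position:** the tip is within about 1 mm of the ring's centre in the wrist and scene pictures. I lifted and re-pressed once, because the first press was about 1 mm off along the tool's y axis. The top camera could not confirm this, because the gripper hides the ring from it.
- **Angle:** the tool is square to the plate within about 0.2°. Fits of the probe in the grip gave 0.3–0.4° more, mostly measurement noise.
- **Tip depth:** the axial force rose by about 3.0 N over the free reading, which means the tip is about 5.6 mm in. Travel past first contact suggests 5.1 to 6.2 mm.
- **Slope:** the plate's tilt was the same before and after pressing, within 0.2°. One earlier fit was 18° off because its pixel patch strayed off the copper. I replaced it with a masked fit, which agreed with the rest.
- **Bystanders:** the weight, eyepiece and block look unmoved in the scene pictures.

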